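# Stack a vial tray onto the docked tray

## Robot

A 6-joint arm with a two-finger parallel gripper is mounted at the origin on a cart in front of the work surface, level with it; the furniture and walls round the work are solid. World frame = base frame: x ahead of the robot, y to its left, z up, the work surface at z = 0. Lengths are in mm, angles in rad, forces in N, time in s.
With the tool pointing down it reaches from about 400 to 925 mm from the base axis. Payload 12.5 kg.
Tool frame: the origin (TCP) lies at the very end of the fingers, on their centre line; the grasp point (between the pads) lies 19 mm behind it; z points along the fingers, y is the line along which they close (so a half turn about z gives the same grasp; the last joint's range is limited). The gripper opens to 95 mm and grips with 3 to 60 N. Pads are 20 mm wide; open, the fingers measure 119 mm over their backs; the gripper's body (75 mm by 180 mm) begins 59 mm behind the grasp point.
Start: joints at [1.085, 0.491, 1.559, -0, 1.092, -0.106], TCP at [231.694, 580.487, 214.661] pointing down, gripper open.
Joint ranges: [-3.1, 3.1], [-0.84, 2.19], [0.05, 2.79], [-1.13, 4.28], [0.06, 2.93], [-2.69, 2.69]. Speed limits (rad/s): [2.22, 2.22, 2.79, 3.14, 3.14, 3.14].

## Interface

Orientations are given as [roll, pitch, yaw] about the fixed x, y, z axes, in that order (R = Rz(yaw) Ry(pitch) Rx(roll)).
In Python, from cell import * gives the robot as it stands.
- The arm moves only by the tool step_arm, never from a script. Its argument "plan" is a list of rows, each an object of numbers: "x", "y", "z": the shift along the tool's x, y, z in units of 25 mm (1.0 is 25 mm); "rx", "ry", "rz": the turn, a rotation vector about the tool's x, y, z in units of 0.1 rad (1.0 is 0.1 rad). In form: [{"x": .., "y": .., "z": .., "rx": .., "ry": .., "rz": ..}, ...]. A call has exactly 10 rows; each row shifts and turns the commanded pose from where the row before left it, along the tool's axes as they then stand; what a row does not reach is not made up. A row lasts 1/12 s, in which the tool goes at most 41.7 mm and 7.16 degrees, less where a joint would pass 70% of its speed; a pose out of reach is approached as far as the arm can. A call with a number of a shift or a turn outside -1 to 1 is refused whole. A call with a gripper value outside its range is refused whole. "jaw" is the closure, from -1 (fully open) to 1 (shut), so that 0 is half open, set as the call begins (left out, the last holds). The fingers move at their own pace and stop on an object; the grip force is fixed at half the most. Time passes only in rows, so rows that do not move let the fingers close, or fill a call up. It gives the time, the measured TCP pose, the force, the opening and the grip force at its end, in the units of the state.
- state(): the state, without advancing time (a new reading comes with each control period).
- read_camera(name): name is "side" or "top"; returns a dict with "image" (420x560x3 uint8, red, green, blue), "depth" (420x560 float32, mm along the optical axis (not along the pixel's ray), 0 where there is no reading), "vfov" (degrees; the focal length in pixels is half the picture's height over the tangent of half this angle, whatever the lens; pixels are square), "cx", "cy" (the principal point, pixels), "R" (3x3) and "t" (3): a world point X has camera coordinates R X + t. Camera axes: x right, y down, z forward; pixel columns grow to the right and rows downward; lengths in mm; the calibration is good to about 2 mm. A picture is of the moment at which its call begins.
- job_done(): hands the job in; it is judged then, once.
The state is a dict: "t": time; "joints": joint angles; "qvel": joint speeds; "tau": joint torques, N m; "eef_pos": TCP position; "tcp_rot": TCP orientation; "ft_force": force on the tool from outside, world axes, zero at the start; "moment": the same for the moment, N m; "opening": opening from 0.0 (shut) to 1.0 (fully open); "grip_force": force on a finger pad.
Only numpy, scipy, OpenCV 4.12 (cv2) and the standard library are available. Lean on these libraries where they do the work, as an engineer would, in place of code of your own. Each camera call takes 0.05 s, during which the arm holds its last target. There are 200 camera calls.

## Task

Pick up the blue vial tray by its white handle and stack it on the grey tray that is clamped in the dock, using the grey tray's orange stops to find its place: lower it so that all four corner lugs drop into the sockets and it sits flat and fully home. Keep hold of the handle until it is home, then let go; be gentle, do not force it or tip it, and leave the other things on the bench alone.

Things in the scene. Friction and masses are not known exactly. Their poses are not given: they have to be found in the camera images.
- tray: Loose blue tray, 130 (x) x 180 (y) mm, vials fixed in it, 0.25 to 0.5 kg. Origin: centre of the footprint at the level of the lug tips (bench height at the start), z up. Its flat underside is at z 10 mm, walls up to z 30, vials to z 40. Keep it level. It fits either way round.
- tray_grip (a point): Middle of the tray's white handle bar, 58 mm above the tray's origin; axes as the tray's. The bar is 14 mm thick (tray x), 90 mm long (tray y), 22 mm high, on posts at y +-38 mm; take it from above, fingers closing along the tray's x.
- tray_lug (a point): Tip of the lug at the tray's +x +y corner. Four white round lugs stand under the corners at x +-43, y +-68 mm from the tray's origin: 12 mm in diameter, 10 mm long, tips chamfered 1.5 mm.
- dock: Fixed aluminium plate 190 (x) x 240 (y) x 8 mm; origin at the centre of its underside, z up, x away from the robot within 0.3 rad. The grey tray (130 x 180 mm) is clamped on it, immovable and square to it, but on adjustable slides: its centre lies anywhere within +-9 mm of the plate's centre in the plate's x and likewise in y; where is not measured.
- dock_top (a point): Point 51 mm above the dock's origin, at the height of the grey tray's flat top. Four square sockets in it, 14.5 mm wide, 14 mm deep, mouths chamfered 1.5 mm, at x +-43, y +-68 mm from the grey tray's own (unmeasured) centre. The blue tray's origin is at this height when its lugs ride on the top, and 10 mm lower when fully home, its underside flat on the top.
- dock_stops (a point): Point 75 mm above the dock's origin, at the height of the tops of the 3 fixed orange stops on the grey tray: two on its +x edge (44 mm wide, at y +-55), inner faces 65.7 mm from its centre; one at the middle of its +y edge (60 mm wide), inner face 90.7 mm from it. With the blue tray against the +x and +y stops each lug is 0.7 mm past its socket's centre in x and y, and drops in.
- jar: Bystander: specimen jar with black cap, 56 mm across, 88 mm high, loose; origin at the centre of its base.
- bottle: Bystander: clear bottle with blue cap, 68 mm across, 138 mm high, loose; origin at the centre of its base.
- dish: Bystander: low clear glass beaker, 99 mm across, 43 mm high, loose; origin at the centre of its base.
- tip_case: Bystander: closed green rack box, 82 x 122 x 38 mm, loose; origin at the centre of its base.
- tape: Bystander: roll of teal tape, 52 mm across, 19 mm high, loose; origin at the centre of its base.

How it is judged (in metres and radians):
On the way, in this order (a step that is already met when the one before it is completed fails the run):
1. the blue tray is lifted clear of the bench (height (world z) of tray above 0.04 m and contact force between tray and the fingers above 2 N and horizontal distance between tray and dock above 0.05 m), for 0.2 s.
2. the blue tray is fully home on the grey tray while its handle is still held (z of tray in the frame of dock below 0.0435 m and horizontal distance between tray and dock below 0.017 m and angle between the y axis of tray and the y axis of dock, either way round below 0.06 rad and contact force between tray and the fingers above 2 N), for 0.2 s.
At the end, for the whole second after the job is handed in: The blue tray rests on the grey tray with its lugs in the sockets: its origin is 39 to 43 mm above the dock's origin (home is 41), within 17 mm of it sideways, square to it within 0.06 rad, level within 0.02 rad, and at rest (z of tray in the frame of dock between 0.039 and 0.043 m and horizontal distance between tray and dock below 0.017 m and angle between the y axis of tray and the y axis of dock, either way round below 0.06 rad and angle between tray's own z axis and vertical below 0.02 rad and linear speed of tray below 0.01 m/s); the robot touches nothing.
It fails at once if the blue tray is pressed on the docked tray, its stops or the dock with more than 50 N (contact force between tray and dock above 50 N).
It fails at once if the blue tray is tipped by more than 0.35 rad (angle between tray's own z axis and vertical above 0.35 rad).
It fails at once if a bystander is moved by more than 30 mm (distance of any of jar, bottle, dish, tip_case, tape from where it was at the start of the episode above 0.03 m).
It also fails if it takes over 48 s, if anything falls off the work surface, if the arm or the gripper's body presses on something with over 40 N, if the wrist force passes 120 N, or if a joint passes its speed limit or range.

## Working session

There is one attempt and no reset: what is moved stays moved. The work goes in short steps, Python scripts to look and compute and a tool call to move; the robot and the scene stay as the last step left them, time stands still between calls to the robot, and variables do not carry over. Pictures are saved under pics/ and viewed, at most 10 in all, crops included, and the job is handed in when it is done.

Besides the shell and the picture viewer there is one more tool, called after "Request:" in YAML: its name, and indented under it one key for each argument. step_arm: Moves the arm, as the interface text tells. Shifts and turns lie within -1 to 1; 1 stands for 25 mm of shift or 0.1 rad of turn. Its arguments: {"type":"object","properties":{"plan":{"type":"array","items":{"type":"object","properties":{"x":{"type":"number"},"y":{"type":"number"},"z":{"type":"number"},"rx":{"type":"number"},"ry":{"type":"number"},"rz":{"type":"number"}}}},"jaw":{"type":"number"}},"required":["plan"]}

```bash
mkdir -p pics && python3 - <<'E'
from cell import *
import cv2,numpy as np
for n in("side","top"):
    c=read_camera(n); np.savez(f"{n}0.npz",**c)
    cv2.imwrite(f"pics/{n}0.png",c["image"][:,:,::-1])
    print(n,c["vfov"],c["cx"],c["cy"],"\n",np.round(c["R"],4),c["t"], "cam pos",-np.array(c["R"]).T@c["t"])
print(state())
E
```

```text
side 57.58108918648928 276.7078475267289 207.87363622801342 
 [[-0.9996  0.0269 -0.011 ]
 [ 0.021   0.4086 -0.9125]
 [-0.02   -0.9123 -0.409 ]] [ 526.50878239   72.74488193 1275.75144133] cam pos [ 550.28183572 1120.01002372  593.98022179]
top 48.43044498239775 276.4141305665519 208.05428600904062 
 [[ 0.0216 -0.9997  0.0073]
 [-0.9853 -0.0225 -0.1695]
 [ 0.1697 -0.0036 -0.9855]] [ -17.95352663  507.48725994 1697.62293629] cam pos [ 2.12396217e+02 -4.49985743e-01  1.75916939e+03]
{'t': 0.1, 'joints': array([ 1.08539623e+00,  4.91502082e-01,  1.55938495e+00,  2.40380883e-06,
        1.09169738e+00, -1.05604345e-01]), 'qvel': array([ 5.21099856e-05, -1.06960662e-03, -1.10657573e-03, -8.82178725e-04,
        2.12050178e-03,  8.79686289e-04]), 'tau': array([ 3.75129588e-03, -6.13621259e+01, -2.58603251e+01,  6.93883630e-02,
        4.71146707e-02, -5.01202510e-05]), 'eef_pos': array([231.58805533, 580.28162454, 214.11966775]), 'tcp_rot': array([-3.14060664e+00, -1.06659773e-04,  2.76179574e+00]), 'ft_force': array([ 0.52079816, -0.07046492,  0.14643704]), 'moment': array([ 0.03738729, -0.01617406, -0.018178  ]), 'grip_force': 0.0, 'opening': 0.99877223893836}
```

View pics/side0.png

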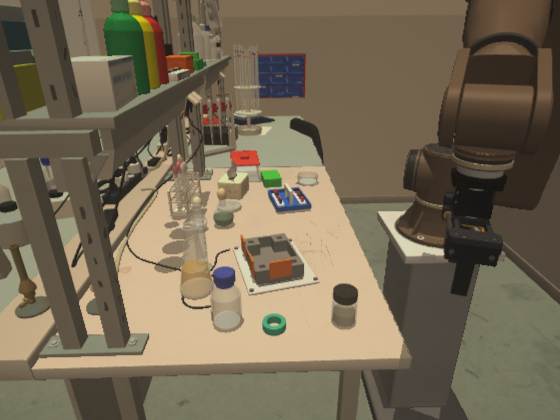

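View pics/top0.png

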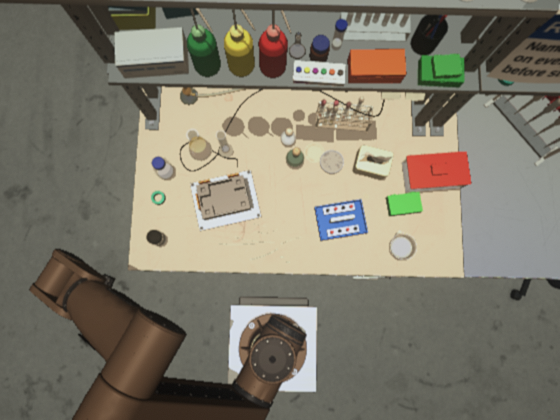

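The side view shows the blue tray at about (290,198), and the dock with its orange stops at about (272,262). In the top view the tray is at (341,219) with the bar at (342,217). The plate is at (225,199), with stops at about (205,177), (232,175) and (194,200). Next I'll measure these.

```bash
cat > h.py <<'E'
import numpy as np,cv2
def load(f): return dict(np.load(f))
def foc(c): return c["image"].shape[0]/2/np.tan(np.radians(float(c["vfov"]))/2)
def cast(c,uv,z):
    uv=np.atleast_2d(uv).astype(float);f=foc(c)
    d=np.c_[(uv[:,0]-c["cx"])/f,(uv[:,1]-c["cy"])/f,np.ones(len(uv))]@c["R"]
    o=-c["R"].T@c["t"]
    return o+d*((z-o[2])/d[:,2])[:,None]
def dep(c,m):
    v,u=np.nonzero(m&(c["depth"]>0));z=c["depth"][v,u];f=foc(c)
    return (np.c_[(u-c["cx"])/f*z,(v-c["cy"])/f*z,z]-c["t"])@c["R"]
def hsv(c): return cv2.cvtColor(c["image"],cv2.COLOR_RGB2HSV)
def comps(m,amin=8):
    n,l,s,ct=cv2.connectedComponentsWithStats(m.astype(np.uint8))
    return [(l==i,s[i],ct[i]) for i in range(1,n) if s[i][4]>=amin]
E
python3 - <<'E'
from h import *
np.set_printoptions(precision=1,suppress=True)
c=load("top0.npz");H=hsv(c)
roi=np.zeros(H.shape[:2],bool);roi[160:245,180:380]=1
m=roi&cv2.inRange(H,(100,120,60),(130,255,255)).astype(bool)
for k,s,ct in comps(m,100):
    hull=cv2.convexHull(np.argwhere(k)[:,::-1].astype(np.float32).reshape(-1,1,2))
    r=cv2.minAreaRect(hull);P=cast(c,cv2.boxPoints(r),30)[:,:2];print("blue",s,r,"\n",P,P.mean(0),np.linalg.norm(np.diff(P,axis=0),axis=1)); print("z",np.percentile(dep(c,k)[:,2],[5,50,95]))
m=roi&cv2.inRange(H,(5,150,100),(18,255,255)).astype(bool)
for k,s,ct in comps(m,6):
    X=dep(c,k);print("orange",s,ct,X.mean(0),np.percentile(X[:,2],[5,50,95]),cast(c,ct,75))
# plate: bright low sat near dock
m=cv2.inRange(H,(0,0,170),(180,40,255)).astype(bool)&roi
for k,s,ct in comps(m,20):
    hull=cv2.convexHull(np.argwhere(k)[:,::-1].astype(np.float32).reshape(-1,1,2));r=cv2.minAreaRect(hull)
    X=dep(c,k);z=np.median(X[:,2]);P=cast(c,cv2.boxPoints(r),z)[:,:2]
    print("white",s,r,z,"\n",P.ravel(),P.mean(0),np.linalg.norm(np.diff(P,axis=0),axis=1))
for n in("top","side"):
    c=load(n+"0.npz");y0,y1,x0,x1=((160,245,180,380) if n=="top" else (180,300,220,340))
    cv2.imwrite(f"pics/{n}0c.png",cv2.resize(c["image"][y0:y1,x0:x1,::-1],None,fx=4 if n=="top" else 4.9,fy=4 if n=="top" else 4.9,interpolation=cv2.INTER_CUBIC))
E
```

```text
blue [315 201  52  39 714] ((340.5, 219.49998474121094), (32.54828643798828, 46.96318435668945), 80.7538833618164) 
 [[ 516.6 -150.6]
 [ 549.5 -325.4]
 [ 427.9 -343.9]
 [ 395.8 -171. ]] [ 472.4 -247.7] [177.9 123.  175.8]
z [ 5.4 13.2 23.2]
white [320 160  24  13  71] ((331.5, 166.0), (12.0, 23.0), 90.0) 14.237744280462596 
 [ 704.9 -171.   707.1 -260.   659.4 -259.8  657.3 -171.3] [ 682.2 -215.5] [88.9 47.7 88.5]
white [357 160  23  14 195] ((368.44122314453125, 165.7353057861328), (24.01102638244629, 8.973817825317383), 14.03624439239502) 70.84636049460389 
 [ 664.5 -298.9  698.2 -307.3  677.8 -394.2  644.2 -385.6] [ 671.2 -346.5] [34.8 89.3 34.7]
white [ 190  170   72   61 1038] ((224.7823486328125, 199.77056884765625), (49.13475036621094, 64.10295104980469), 77.47119140625) 5.946683582724473 
 [605.1 334.2 665.7  95.7 479.2  49.5 420.8 284.1] [542.7 190.9] [246.  192.1 241.8]
white [210 175  18   7  73] ((218.4241485595703, 178.1713409423828), (4.122424602508545, 17.23923110961914), 77.00537872314453) 4.672855274359643 
 [625.6 253.1 642.4 189.1 626.6 184.9 609.8 248.8] [626.1 219. ] [66.2 16.4 66.1]
white [323 203  32  12 168] ((338.4189147949219, 208.51351928710938), (6.740358352661133, 31.235809326171875), 80.53767395019531) 22.365330271490507 
 [ 516.5 -180.6  538.9 -297.2  513.5 -301.3  491.2 -184.9] [ 515. -241.] [118.8  25.8 118.5]
white [331 215  24   7  87] ((342.4459228515625, 217.67567443847656), (3.452378749847412, 23.67345428466797), 80.53767395019531) 66.1714249289762 
 [ 471.7 -205.7  488.1 -291.6  475.5 -293.6  459.1 -207.8] [ 473.6 -249.7] [87.4 12.8 87.3]
white [327 225  32  11 169] ((342.54052734375, 230.2432403564453), (6.5759596824646, 31.564605712890625), 80.53767395019531) 22.268578283827726 
 [ 433.8 -195.9  456.1 -312.9  431.6 -316.7  409.5 -200.1] [ 432.7 -256.4] [119.1  24.7 118.8]
```

View pics/top0c.png

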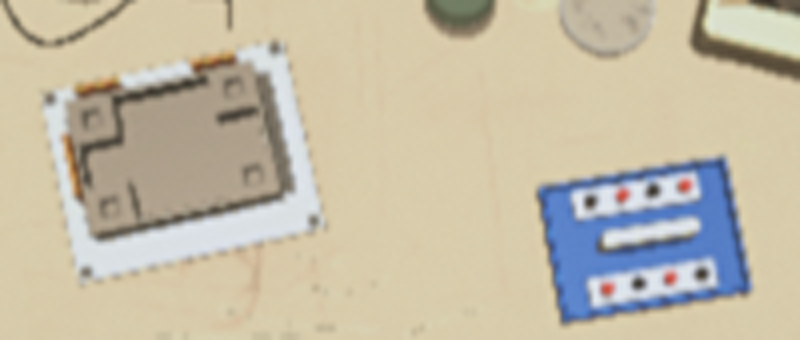

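View pics/side0c.png

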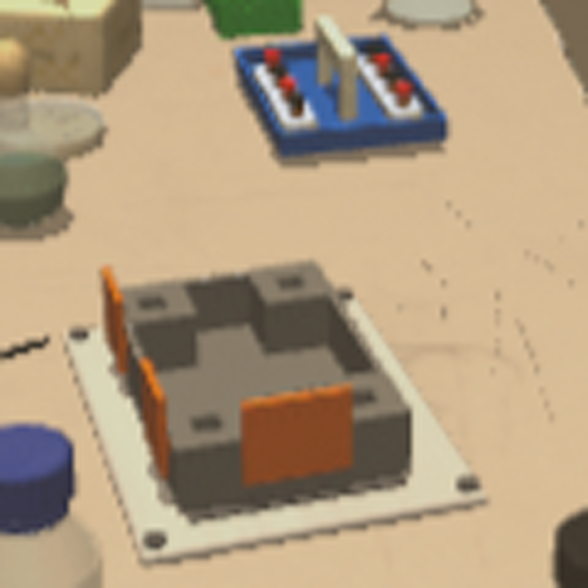

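Both crops show the sockets. In the top crop they are at about (93,119), (233,87), (110,207) and (253,175), and in the side crop at (151,303), (290,283), (206,423) and (365,397). The bar runs along the tray's long axis at crop (650,235). I'll cast the sockets from both views.

```bash
python3 - <<'E'
from h import *
np.set_printoptions(precision=1,suppress=True)
T=load("top0.npz");S=load("side0.npz")
A=(np.array([[93,119],[233,87],[110,207],[253,175]])+.5)/4-.5+[180,160]
B=(np.array([[206,423],[151,303],[365,397],[290,283]])+.5)/4.9-.5+[220,180]
for n,c,p in(("top",T,A),("side",S,B)):
    P=cast(c,p,51)[:,:2]; print(n,P.ravel(),P.mean(0))
    yv=P[0]-P[1]+P[2]-P[3]; xv=P[0]-P[2]+P[1]-P[3]
    print("span y,x",np.linalg.norm(yv)/2,np.linalg.norm(xv)/2,"yaw",np.arctan2(-yv[0],yv[1]),np.arctan2(xv[1],xv[0]))
H=hsv(S);roi=np.zeros(H.shape[:2],bool);roi[170:300,230:330]=1
for k,s,ct in comps(roi&cv2.inRange(H,(100,120,40),(130,255,255)).astype(bool),100):
    r=cv2.minAreaRect(np.argwhere(k)[:,::-1].astype(np.float32).reshape(-1,1,2));print("blue side",s,ct)
# bar top in side view: crop ends
p=(np.array([[328,20],[346,52]])+.5)/4.9-.5+[220,180]
print("bar side",cast(S,p,69),"dock depth z",np.percentile(dep(T,np.pad(np.ones((20,20),bool),((190,210),(215,325))))[:,2],50))
E
```

```text
top [570.9 269.4 604.5 139.9 488.1 249.6 521.2 118.4] [546.2 194.3]
span y,x 134.5786861021747 85.58512603176885 yaw 0.25068648963332824 0.24359066472508129
side [572.7 275.3 606.5 143.6 486.8 253.3 523.3 122.7] [547.3 198.7]
span y,x 135.77645225610112 87.22345656533315 yaw 0.2619423062693019 0.247978972385305
blue side [278 192  22  15 119] [287.9 200.1]
bar side [[ 480.  -280.    69. ]
 [ 469.8 -209.8   69. ]] dock depth z 13.063135904015887
```

Request:
step_arm:
  plan:
    - {"rz": 1}
    - {"rz": 1}
    - {"rz": 1}
    - {"rz": 1}
    - {"rz": 1}
    - {"rz": 1}
    - {"rz": 1}
    - {"rz": 1}
    - {"rz": 1}
    - {"rz": 1}
  jaw: 0.2

```text
schema error: expected keys x, y, z, rx, ry, rz
```

Request:
step_arm:
  plan:
    - {"x": 0, "y": 0, "z": 0, "rx": 0, "ry": 0, "rz": 1}
    - {"x": 0, "y": 0, "z": 0, "rx": 0, "ry": 0, "rz": 1}
    - {"x": 0, "y": 0, "z": 0, "rx": 0, "ry": 0, "rz": 1}
    - {"x": 0, "y": 0, "z": 0, "rx": 0, "ry": 0, "rz": 1}
    - {"x": 0, "y": 0, "z": 0, "rx": 0, "ry": 0, "rz": 1}
    - {"x": 0, "y": 0, "z": 0, "rx": 0, "ry": 0, "rz": 1}
    - {"x": 0, "y": 0, "z": 0, "rx": 0, "ry": 0, "rz": 1}
    - {"x": 0, "y": 0, "z": 0, "rx": 0, "ry": 0, "rz": 1}
    - {"x": 0, "y": 0, "z": 0, "rx": 0, "ry": 0, "rz": 1}
    - {"x": 0, "y": 0, "z": 0, "rx": 0, "ry": 0, "rz": 1}
  jaw: 0.2

```text
t: 0.93
eef_pos: [231.6, 580.3, 214.3]
tcp_rot: [-3.141, 0.001, 1.757]
ft_force: [0.1, -0.8, -0.8]
opening: 0.413
grip_force: 0.0
```

Request:
step_arm:
  plan:
    - {"x": -1, "y": 1, "z": 0, "rx": 0, "ry": 0, "rz": 0}
    - {"x": -1, "y": 1, "z": 0, "rx": 0, "ry": 0, "rz": 0}
    - {"x": -1, "y": 1, "z": 0, "rx": 0, "ry": 0, "rz": 0}
    - {"x": -1, "y": 1, "z": 0, "rx": 0, "ry": 0, "rz": 0}
    - {"x": -1, "y": 1, "z": 0, "rx": 0, "ry": 0, "rz": 0}
    - {"x": -1, "y": 1, "z": 0, "rx": 0, "ry": 0, "rz": 0}
    - {"x": -1, "y": 1, "z": 0, "rx": 0, "ry": 0, "rz": 0}
    - {"x": -1, "y": 0, "z": 0, "rx": 0, "ry": 0, "rz": 0}
    - {"x": -1, "y": 0, "z": 0, "rx": 0, "ry": 0, "rz": 0}
    - {"x": -1, "y": 0, "z": 0, "rx": 0, "ry": 0, "rz": 0}

```text
t: 1.77
eef_pos: [451.3, 366.8, 214.1]
tcp_rot: [-3.141, 0.0, 1.761]
ft_force: [0.8, 1.1, 1.2]
opening: 0.4
grip_force: 0.0
```

Request:
step_arm:
  plan:
    - {"x": -1, "y": 0, "z": 0, "rx": 0, "ry": 0, "rz": 0}
    - {"x": -1, "y": 0, "z": 0, "rx": 0, "ry": 0, "rz": 0}
    - {"x": -1, "y": 0, "z": 0, "rx": 0, "ry": 0, "rz": 0}
    - {"x": -1, "y": 0, "z": 0, "rx": 0, "ry": 0, "rz": 0}
    - {"x": -1, "y": 0, "z": 0, "rx": 0, "ry": 0, "rz": 0}
    - {"x": -1, "y": 0, "z": 0, "rx": 0, "ry": 0, "rz": 0}
    - {"x": -1, "y": 0, "z": 0, "rx": 0, "ry": 0, "rz": 0}
    - {"x": -1, "y": 0, "z": 0, "rx": 0, "ry": 0, "rz": 0}
    - {"x": -1, "y": 0, "z": 0, "rx": 0, "ry": 0, "rz": 0}
    - {"x": -1, "y": 0, "z": 0, "rx": 0, "ry": 0, "rz": 0}

```text
t: 2.6
eef_pos: [498.4, 121.6, 214.5]
tcp_rot: [-3.141, -0.0, 1.762]
ft_force: [0.5, 0.8, -0.5]
opening: 0.397
grip_force: 0.0
```

Request:
step_arm:
  plan:
    - {"x": -1, "y": 0, "z": 0, "rx": 0, "ry": 0, "rz": 0}
    - {"x": -1, "y": 0, "z": 0, "rx": 0, "ry": 0, "rz": 0}
    - {"x": -1, "y": 0, "z": 0, "rx": 0, "ry": 0, "rz": 0}
    - {"x": -1, "y": 0, "z": 0, "rx": 0, "ry": 0, "rz": 0}
    - {"x": -1, "y": -0.5, "z": 0, "rx": 0, "ry": 0, "rz": 0}
    - {"x": -1, "y": -0.7, "z": 0, "rx": 0, "ry": 0, "rz": 0}
    - {"x": -1, "y": -0.7, "z": 0, "rx": 0, "ry": 0, "rz": 0}
    - {"x": -1, "y": -0.7, "z": 0, "rx": 0, "ry": 0, "rz": 0}
    - {"x": -1, "y": -0.7, "z": 0, "rx": 0, "ry": 0, "rz": 0}
    - {"x": -1, "y": 0, "z": 0, "rx": 0, "ry": 0, "rz": 0}

```text
t: 3.43
eef_pos: [462.4, -139.4, 214.6]
tcp_rot: [-3.14, -0.001, 1.761]
ft_force: [1.2, 0.4, 1.0]
opening: 0.398
grip_force: 0.0
```

Request:
step_arm:
  plan:
    - {"x": -1, "y": -0.2, "z": 0, "rx": 0, "ry": 0, "rz": 0}
    - {"x": -1, "y": -0.2, "z": 0, "rx": 0, "ry": 0, "rz": 0}
    - {"x": -1, "y": 0, "z": 0, "rx": 0, "ry": 0, "rz": 0}
    - {"x": -1, "y": 0, "z": 0, "rx": 0, "ry": 0, "rz": 0}
    - {"x": -0.4, "y": 0, "z": 0.8, "rx": 0, "ry": 0, "rz": 0}
    - {"x": 0, "y": 0, "z": 1, "rx": 0, "ry": 0, "rz": 0}
    - {"x": 0, "y": 0, "z": 1, "rx": 0, "ry": 0, "rz": 0}
    - {"x": 0, "y": 0, "z": 1, "rx": 0, "ry": 0, "rz": 0}
    - {"x": 0, "y": 0, "z": 0.5, "rx": 0, "ry": 0, "rz": 0}
    - {"x": 0, "y": 0, "z": 0, "rx": 0, "ry": 0, "rz": 0}

```text
t: 4.27
eef_pos: [474.8, -247.5, 104.4]
tcp_rot: [-3.138, -0.004, 1.762]
ft_force: [-0.7, 0.5, -0.1]
opening: 0.401
grip_force: 0.0
```

```bash
python3 - <<'E'
from cell import *
from h import *
c=read_camera("side");cv2.imwrite("pics/s1.png",cv2.resize(c["image"][130:230,230:350,::-1],None,fx=5,fy=5,interpolation=cv2.INTER_CUBIC))
E
```

```text
(no output)
```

View pics/s1.png

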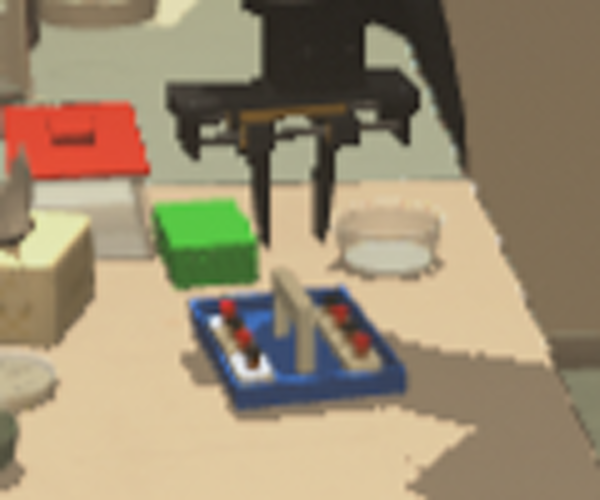

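The fingers, at crop (265,240) and (322,240), straddle the bar's middle near (298,290). The way down is clear.

Request:
step_arm:
  plan:
    - {"x": 0, "y": 0, "z": 0.6, "rx": 0, "ry": 0, "rz": 0}
    - {"x": 0, "y": 0, "z": 0.6, "rx": 0, "ry": 0, "rz": 0}
    - {"x": 0, "y": 0, "z": 0.6, "rx": 0, "ry": 0, "rz": 0}
    - {"x": 0, "y": 0, "z": 0.4, "rx": 0, "ry": 0, "rz": 0}
    - {"x": 0, "y": 0, "z": 0.2, "rx": 0, "ry": 0, "rz": 0}
    - {"x": 0, "y": 0, "z": 0, "rx": 0, "ry": 0, "rz": 0}
    - {"x": 0, "y": 0, "z": 0, "rx": 0, "ry": 0, "rz": 0}
    - {"x": 0, "y": 0, "z": 0, "rx": 0, "ry": 0, "rz": 0}
    - {"x": 0, "y": 0, "z": 0, "rx": 0, "ry": 0, "rz": 0}
    - {"x": 0, "y": 0, "z": 0, "rx": 0, "ry": 0, "rz": 0}

```text
t: 5.15
eef_pos: [476.2, -248.4, 47.7]
tcp_rot: [3.141, 0.001, 1.762]
ft_force: [0.6, -0.0, 0.1]
opening: 0.398
grip_force: 0.0
```

Request:
step_arm:
  plan:
    - {"x": 0, "y": 0, "z": 0, "rx": 0, "ry": 0, "rz": 0}
    - {"x": 0, "y": 0, "z": 0, "rx": 0, "ry": 0, "rz": 0}
    - {"x": 0, "y": 0, "z": 0, "rx": 0, "ry": 0, "rz": 0}
    - {"x": 0, "y": 0, "z": 0, "rx": 0, "ry": 0, "rz": 0}
    - {"x": 0, "y": 0, "z": 0, "rx": 0, "ry": 0, "rz": 0}
    - {"x": 0, "y": 0, "z": 0, "rx": 0, "ry": 0, "rz": 0}
    - {"x": 0, "y": 0, "z": 0, "rx": 0, "ry": 0, "rz": 0}
    - {"x": 0, "y": 0, "z": 0, "rx": 0, "ry": 0, "rz": 0}
    - {"x": 0, "y": 0, "z": 0, "rx": 0, "ry": 0, "rz": 0}
    - {"x": 0, "y": 0, "z": 0, "rx": 0, "ry": 0, "rz": 0}
  jaw: 1

```text
t: 5.98
eef_pos: [475.8, -248.2, 47.1]
tcp_rot: [-3.141, -0.0, 1.762]
ft_force: [-2.9, 0.2, 3.5]
opening: 0.14
grip_force: 30.0
```

The grip is 6 mm high on the bar, so I'll regrasp lower.

Request:
step_arm:
  plan:
    - {"x": 0, "y": 0, "z": 0, "rx": 0, "ry": 0, "rz": 0}
    - {"x": 0, "y": 0, "z": 0, "rx": 0, "ry": 0, "rz": 0}
    - {"x": 0, "y": 0, "z": 0, "rx": 0, "ry": 0, "rz": 0}
    - {"x": 0, "y": 0, "z": 0, "rx": 0, "ry": 0, "rz": 0}
    - {"x": 0, "y": 0, "z": 0.12, "rx": 0, "ry": 0, "rz": 0}
    - {"x": 0, "y": 0, "z": 0.12, "rx": 0, "ry": 0, "rz": 0}
    - {"x": 0, "y": 0, "z": 0, "rx": 0, "ry": 0, "rz": 0}
    - {"x": 0, "y": 0, "z": 0, "rx": 0, "ry": 0, "rz": 0}
    - {"x": 0, "y": 0, "z": 0, "rx": 0, "ry": 0, "rz": 0}
    - {"x": 0, "y": 0, "z": 0, "rx": 0, "ry": 0, "rz": 0}
  jaw: 0.5

```text
t: 6.82
eef_pos: [476.0, -248.2, 41.1]
tcp_rot: [3.141, -0.0, 1.762]
ft_force: [-0.6, -0.3, -0.1]
opening: 0.246
grip_force: 0.0
```

Request:
step_arm:
  plan:
    - {"x": 0, "y": 0, "z": 0, "rx": 0, "ry": 0, "rz": 0}
    - {"x": 0, "y": 0, "z": 0, "rx": 0, "ry": 0, "rz": 0}
    - {"x": 0, "y": 0, "z": 0, "rx": 0, "ry": 0, "rz": 0}
    - {"x": 0, "y": 0, "z": 0, "rx": 0, "ry": 0, "rz": 0}
    - {"x": 0, "y": 0, "z": 0, "rx": 0, "ry": 0, "rz": 0}
    - {"x": 0, "y": 0, "z": 0, "rx": 0, "ry": 0, "rz": 0}
    - {"x": 0, "y": 0, "z": 0, "rx": 0, "ry": 0, "rz": 0}
    - {"x": 0, "y": 0, "z": 0, "rx": 0, "ry": 0, "rz": 0}
    - {"x": 0, "y": 0, "z": -0.2, "rx": 0, "ry": 0, "rz": 0}
    - {"x": 0, "y": 0, "z": -0.5, "rx": 0, "ry": 0, "rz": 0}
  jaw: 1

```text
t: 7.65
eef_pos: [475.2, -247.7, 57.6]
tcp_rot: [-3.139, -0.002, 1.762]
ft_force: [-0.3, 0.8, -3.9]
opening: 0.145
grip_force: 30.0
```

Request:
step_arm:
  plan:
    - {"x": 0, "y": 0, "z": -0.6, "rx": 0, "ry": 0, "rz": 0}
    - {"x": 0, "y": 0, "z": -0.7, "rx": 0, "ry": 0, "rz": 0}
    - {"x": 0, "y": 0, "z": -0.7, "rx": 0, "ry": 0, "rz": 0}
    - {"x": 0, "y": 0, "z": -0.7, "rx": 0, "ry": 0, "rz": 0}
    - {"x": 0, "y": 0, "z": -0.7, "rx": 0, "ry": 0, "rz": 0}
    - {"x": 0, "y": 0, "z": -0.6, "rx": 0, "ry": 0, "rz": 0}
    - {"x": 0, "y": 0, "z": -0.2, "rx": 0, "ry": 0, "rz": 0}
    - {"x": 0, "y": 0, "z": 0, "rx": 0, "ry": 0, "rz": 0}
    - {"x": 0, "y": 0, "z": 0, "rx": 0, "ry": 0, "rz": 0}
    - {"x": 0, "y": 0, "z": 0, "rx": 0, "ry": 0, "rz": 0}

```text
t: 8.48
eef_pos: [475.5, -247.9, 162.6]
tcp_rot: [-3.14, -0.001, 1.762]
ft_force: [-0.4, -0.2, -4.3]
opening: 0.146
grip_force: 30.0
```

```bash
python3 - <<'E'
from cell import *
from h import *
c=read_camera("top");np.savez("top1.npz",**c);s=read_camera("side");np.savez("side1.npz",**s)
st=state();print(st["t"],st["eef_pos"],st["tcp_rot"],st["ft_force"],st["moment"],st["grip_force"])
cv2.imwrite("pics/s2.png",np.hstack([cv2.resize(s["image"][130:230,230:350,::-1],(400,333)),cv2.resize(c["image"][160:260,260:380,::-1],(400,333))]))
E
```

```text
8.5833 [ 475.61341634 -247.97471464  162.62367926] [-3.14038388e+00 -1.30482287e-03  1.76184951e+00] [ 0.31875903 -0.68411257 -4.01901881] [-0.08565184 -0.00769178 -0.06032761] 29.99732941389084
```

View pics/s2.png

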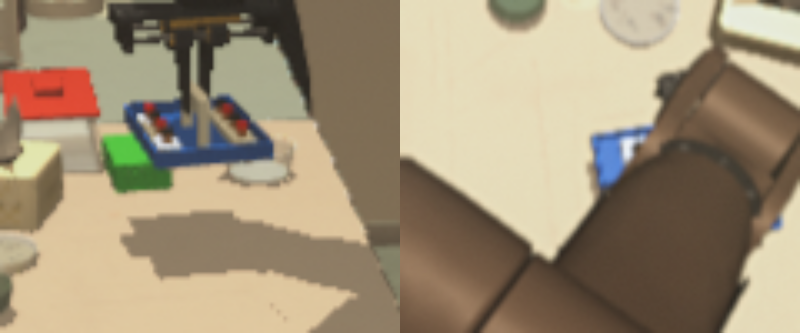

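The tray is held level, with 30 N of grip. The tray height is TCP z minus 41.1. Next I carry it to a point 10 mm short of both stops.

Request:
step_arm:
  plan:
    - {"x": 0, "y": 0, "z": 0, "rx": 0, "ry": 0, "rz": -0.3}
    - {"x": 0, "y": 0, "z": 0, "rx": 0, "ry": 0, "rz": -0.3}
    - {"x": 0.4, "y": 0.2, "z": 0, "rx": 0, "ry": 0, "rz": 0}
    - {"x": 0.8, "y": 0.4, "z": 0, "rx": 0, "ry": 0, "rz": 0}
    - {"x": 1, "y": 0.45, "z": 0, "rx": 0, "ry": 0, "rz": 0}
    - {"x": 1, "y": 0.45, "z": 0, "rx": 0, "ry": 0, "rz": 0}
    - {"x": 1, "y": 0.45, "z": 0, "rx": 0, "ry": 0, "rz": 0}
    - {"x": 1, "y": 0.45, "z": 0, "rx": 0, "ry": 0, "rz": 0}
    - {"x": 1, "y": 0.45, "z": 0, "rx": 0, "ry": 0, "rz": 0}
    - {"x": 1, "y": 0.45, "z": 0, "rx": 0, "ry": 0, "rz": 0}

```text
t: 9.42
eef_pos: [510.9, -51.4, 163.2]
tcp_rot: [-3.141, -0.001, 1.821]
ft_force: [0.2, 0.5, -3.6]
opening: 0.146
grip_force: 30.0
```

Request:
step_arm:
  plan:
    - {"x": 1, "y": 0.45, "z": 0, "rx": 0, "ry": 0, "rz": 0}
    - {"x": 1, "y": 0.45, "z": 0, "rx": 0, "ry": 0, "rz": 0}
    - {"x": 1, "y": 0.45, "z": 0, "rx": 0, "ry": 0, "rz": 0}
    - {"x": 1, "y": 0.45, "z": 0, "rx": 0, "ry": 0, "rz": 0}
    - {"x": 1, "y": 0.45, "z": 0, "rx": 0, "ry": 0, "rz": 0}
    - {"x": 1, "y": 0.45, "z": 0, "rx": 0, "ry": 0, "rz": 0}
    - {"x": 1, "y": 0.45, "z": 0, "rx": 0, "ry": 0, "rz": 0}
    - {"x": 1, "y": 0.25, "z": 0, "rx": 0, "ry": 0, "rz": 0}
    - {"x": 0.6, "y": 0.1, "z": 0, "rx": 0, "ry": 0, "rz": 0}
    - {"x": 0.3, "y": 0, "z": 0, "rx": 0, "ry": 0, "rz": 0}

```text
t: 10.25
eef_pos: [540.0, 186.3, 163.0]
tcp_rot: [-3.141, -0.0, 1.823]
ft_force: [-0.8, -0.1, -3.9]
opening: 0.145
grip_force: 30.0
```

Request:
step_arm:
  plan:
    - {"x": 0, "y": 0, "z": 0, "rx": 0, "ry": 0, "rz": 0}
    - {"x": 0, "y": 0, "z": 0, "rx": 0, "ry": 0, "rz": 0}
    - {"x": 0, "y": 0, "z": 0.4, "rx": 0, "ry": 0, "rz": 0}
    - {"x": 0, "y": 0, "z": 0.4, "rx": 0, "ry": 0, "rz": 0}
    - {"x": 0, "y": 0, "z": 0.4, "rx": 0, "ry": 0, "rz": 0}
    - {"x": 0, "y": 0, "z": 0.2, "rx": 0, "ry": 0, "rz": 0}
    - {"x": 0, "y": 0, "z": 0, "rx": 0, "ry": 0, "rz": 0}
    - {"x": 0, "y": 0, "z": 0, "rx": 0, "ry": 0, "rz": 0}
    - {"x": 0, "y": 0, "z": 0, "rx": 0, "ry": 0, "rz": 0}
    - {"x": 0, "y": 0, "z": 0, "rx": 0, "ry": 0, "rz": 0}

```text
t: 11.08
eef_pos: [540.9, 183.9, 129.0]
tcp_rot: [3.141, -0.0, 1.822]
ft_force: [-0.1, 0.1, -3.7]
opening: 0.145
grip_force: 30.0
```

```bash
python3 - <<'E'
from cell import *
from h import *
s=read_camera("side");np.savez("side2.npz",**s)
c=read_camera("top");np.savez("top2.npz",**c)
st=state();print(st["t"],st["eef_pos"],st["tcp_rot"],st["ft_force"],st["grip_force"])
cv2.imwrite("pics/s3.png",np.hstack([cv2.resize(s["image"][190:310,210:330,::-1],(400,400)),cv2.resize(c["image"][150:250,170:270,::-1],(400,400))]))
E
```

```text
11.1833 [540.82960869 183.95653295 129.04605596] [ 3.14078127e+00 -5.26635094e-05  1.82181631e+00] [ 0.42660708  0.16242495 -4.32176225] 29.997293651103973
```

View pics/s3.png

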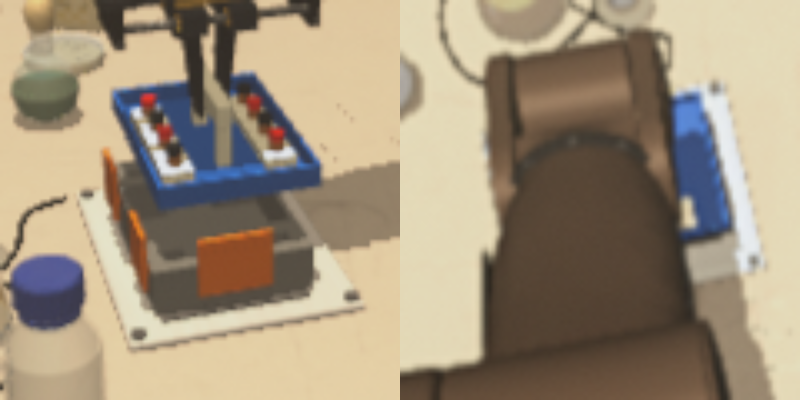

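The tray hangs level above the grey tray, just short of the stops. Its rim corners in the left crop are at about (155,188), (320,168), (254,74) and (113,92). I'll check the tray against the TCP in the same view.

```bash
python3 - <<'E'
from h import *
np.set_printoptions(precision=1,suppress=True)
S=load("side2.npz")
p=(np.array([[155,188],[320,168],[254,74],[113,92]])+.5)/(400/120)-.5+[210,190]
P=cast(S,p,129-41.1+30)[:,:2];print(P,P.mean(0),np.linalg.norm(np.diff(P,axis=0),axis=1))
H=hsv(S);roi=np.zeros(H.shape[:2],bool);roi[190:310,235:320]=1
# stop tops (z=75): top edges of each orange blob
for k,s,ct in comps(roi&cv2.inRange(H,(3,150,100),(18,255,255)).astype(bool),15):
    uu=np.nonzero(k.any(0))[0];vt=k.argmax(0)[uu]
    print(s,[ (int(a),int(b)) for a,b in zip(uu[[0,-1]],vt[[0,-1]])],cast(S,[[uu[0]-.5,vt[0]-.5],[uu[-1]+.5,vt[-1]-.5]],75)[:,:2].ravel())
E
```

```text
[[584.5 288.1]
 [458.4 263.2]
 [500.6  88.4]
 [624.7 119.5]] [542.  189.8] [128.5 179.8 127.9]
[241 235   5  21  51] [(241, 235), (245, 248)] [634.1 144.5 616.1 219.7]
[249 253   6  24  78] [(249, 253), (254, 271)] [607.  246.3 588.9 332.2]
[269 258  23  21 385] [(269, 262), (291, 259)] [554.5 292.9 495.6 281.2]
```

Request:
step_arm:
  plan:
    - {"x": 0, "y": 0, "z": 0.3, "rx": 0, "ry": 0, "rz": 0}
    - {"x": 0, "y": 0, "z": 0.3, "rx": 0, "ry": 0, "rz": 0}
    - {"x": 0, "y": 0, "z": 0.3, "rx": 0, "ry": 0, "rz": 0}
    - {"x": 0, "y": 0, "z": 0.2, "rx": 0, "ry": 0, "rz": 0}
    - {"x": 0, "y": 0, "z": 0.16, "rx": 0, "ry": 0, "rz": 0}
    - {"x": 0, "y": 0, "z": 0.1, "rx": 0, "ry": 0, "rz": 0}
    - {"x": 0, "y": 0, "z": 0, "rx": 0, "ry": 0, "rz": 0}
    - {"x": 0, "y": 0, "z": 0, "rx": 0, "ry": 0, "rz": 0}
    - {"x": 0, "y": 0, "z": 0, "rx": 0, "ry": 0, "rz": 0}
    - {"x": 0, "y": 0, "z": 0, "rx": 0, "ry": 0, "rz": 0}

```text
t: 12.02
eef_pos: [540.8, 184.0, 94.9]
tcp_rot: [3.141, -0.0, 1.822]
ft_force: [0.3, 0.2, -3.4]
opening: 0.144
grip_force: 30.0
```

Request:
step_arm:
  plan:
    - {"x": 0, "y": 0.04, "z": 0, "rx": 0, "ry": 0, "rz": 0}
    - {"x": 0, "y": 0.04, "z": 0, "rx": 0, "ry": 0, "rz": 0}
    - {"x": 0, "y": 0.04, "z": 0, "rx": 0, "ry": 0, "rz": 0}
    - {"x": 0, "y": 0.04, "z": 0, "rx": 0, "ry": 0, "rz": 0}
    - {"x": 0, "y": 0.04, "z": 0, "rx": 0, "ry": 0, "rz": 0}
    - {"x": 0, "y": 0, "z": 0, "rx": 0, "ry": 0, "rz": 0}
    - {"x": 0, "y": 0, "z": 0, "rx": 0, "ry": 0, "rz": 0}
    - {"x": 0, "y": 0, "z": 0, "rx": 0, "ry": 0, "rz": 0}
    - {"x": 0, "y": 0, "z": 0, "rx": 0, "ry": 0, "rz": 0}
    - {"x": 0, "y": 0, "z": 0, "rx": 0, "ry": 0, "rz": 0}

```text
t: 12.85
eef_pos: [545.5, 185.1, 94.7]
tcp_rot: [3.142, -0.0, 1.822]
ft_force: [-0.3, 0.4, -4.7]
opening: 0.144
grip_force: 30.0
```

Request:
step_arm:
  plan:
    - {"x": 0, "y": 0.02, "z": 0, "rx": 0, "ry": 0, "rz": 0}
    - {"x": 0, "y": 0.02, "z": 0, "rx": 0, "ry": 0, "rz": 0}
    - {"x": 0, "y": 0.02, "z": 0, "rx": 0, "ry": 0, "rz": 0}
    - {"x": 0, "y": 0.02, "z": 0, "rx": 0, "ry": 0, "rz": 0}
    - {"x": 0, "y": 0, "z": 0, "rx": 0, "ry": 0, "rz": 0}
    - {"x": 0, "y": 0, "z": 0, "rx": 0, "ry": 0, "rz": 0}
    - {"x": 0, "y": 0, "z": 0, "rx": 0, "ry": 0, "rz": 0}
    - {"x": 0, "y": 0, "z": 0, "rx": 0, "ry": 0, "rz": 0}
    - {"x": 0, "y": 0, "z": 0, "rx": 0, "ry": 0, "rz": 0}
    - {"x": 0, "y": 0, "z": 0, "rx": 0, "ry": 0, "rz": 0}

```text
t: 13.68
eef_pos: [547.4, 185.7, 94.7]
tcp_rot: [3.142, -0.0, 1.822]
ft_force: [-0.5, 0.2, -4.0]
opening: 0.146
grip_force: 30.0
```

Request:
step_arm:
  plan:
    - {"x": 0, "y": 0.02, "z": 0, "rx": 0, "ry": 0, "rz": 0}
    - {"x": 0, "y": 0.02, "z": 0, "rx": 0, "ry": 0, "rz": 0}
    - {"x": 0, "y": 0.02, "z": 0, "rx": 0, "ry": 0, "rz": 0}
    - {"x": 0, "y": 0, "z": 0, "rx": 0, "ry": 0, "rz": 0}
    - {"x": 0, "y": 0, "z": 0, "rx": 0, "ry": 0, "rz": 0}
    - {"x": 0, "y": 0, "z": 0, "rx": 0, "ry": 0, "rz": 0}
    - {"x": 0, "y": 0, "z": 0, "rx": 0, "ry": 0, "rz": 0}
    - {"x": 0, "y": 0, "z": 0, "rx": 0, "ry": 0, "rz": 0}
    - {"x": 0, "y": 0, "z": 0, "rx": 0, "ry": 0, "rz": 0}
    - {"x": 0, "y": 0, "z": 0, "rx": 0, "ry": 0, "rz": 0}

```text
t: 14.52
eef_pos: [548.9, 186.0, 94.6]
tcp_rot: [3.142, -0.0, 1.822]
ft_force: [0.3, -0.2, -4.5]
opening: 0.144
grip_force: 30.0
```

Request:
step_arm:
  plan:
    - {"x": 0, "y": 0.02, "z": 0, "rx": 0, "ry": 0, "rz": 0}
    - {"x": 0, "y": 0.02, "z": 0, "rx": 0, "ry": 0, "rz": 0}
    - {"x": 0, "y": 0.02, "z": 0, "rx": 0, "ry": 0, "rz": 0}
    - {"x": 0, "y": 0, "z": 0, "rx": 0, "ry": 0, "rz": 0}
    - {"x": 0, "y": 0, "z": 0, "rx": 0, "ry": 0, "rz": 0}
    - {"x": 0, "y": 0, "z": 0, "rx": 0, "ry": 0, "rz": 0}
    - {"x": 0, "y": 0, "z": 0, "rx": 0, "ry": 0, "rz": 0}
    - {"x": 0, "y": 0, "z": 0, "rx": 0, "ry": 0, "rz": 0}
    - {"x": 0, "y": 0, "z": 0, "rx": 0, "ry": 0, "rz": 0}
    - {"x": 0, "y": 0, "z": 0, "rx": 0, "ry": 0, "rz": 0}

```text
t: 15.35
eef_pos: [550.4, 186.4, 94.7]
tcp_rot: [3.141, -0.0, 1.822]
ft_force: [0.3, 0.2, -4.4]
opening: 0.147
grip_force: 30.0
```

Request:
step_arm:
  plan:
    - {"x": 0, "y": 0.02, "z": 0, "rx": 0, "ry": 0, "rz": 0}
    - {"x": 0, "y": 0.02, "z": 0, "rx": 0, "ry": 0, "rz": 0}
    - {"x": 0, "y": 0.02, "z": 0, "rx": 0, "ry": 0, "rz": 0}
    - {"x": 0, "y": 0, "z": 0, "rx": 0, "ry": 0, "rz": 0}
    - {"x": 0, "y": 0, "z": 0, "rx": 0, "ry": 0, "rz": 0}
    - {"x": 0, "y": 0, "z": 0, "rx": 0, "ry": 0, "rz": 0}
    - {"x": 0, "y": 0, "z": 0, "rx": 0, "ry": 0, "rz": 0}
    - {"x": 0, "y": 0, "z": 0, "rx": 0, "ry": 0, "rz": 0}
    - {"x": 0, "y": 0, "z": 0, "rx": 0, "ry": 0, "rz": 0}
    - {"x": 0, "y": 0, "z": 0, "rx": 0, "ry": 0, "rz": 0}

```text
t: 16.18
eef_pos: [550.6, 186.5, 94.6]
tcp_rot: [-3.139, -0.0, 1.822]
ft_force: [-6.6, -1.4, -0.4]
opening: 0.144
grip_force: 30.0
```

```bash
python3 - <<'E'
from cell import *
from h import *
s=read_camera("side");np.savez("side3.npz",**s)
st=state();print(st["t"],st["eef_pos"],st["ft_force"],st["moment"])
cv2.imwrite("pics/s4.png",cv2.resize(s["image"][210:300,220:320,::-1],None,fx=6,fy=6,interpolation=cv2.INTER_CUBIC))
E
```

```text
16.2333 [550.62825449 186.51034104  94.52841267] [-6.24206088 -0.85485072  0.35778144] [-0.40776439  1.09532277 -0.10187165]
```

View pics/s4.png

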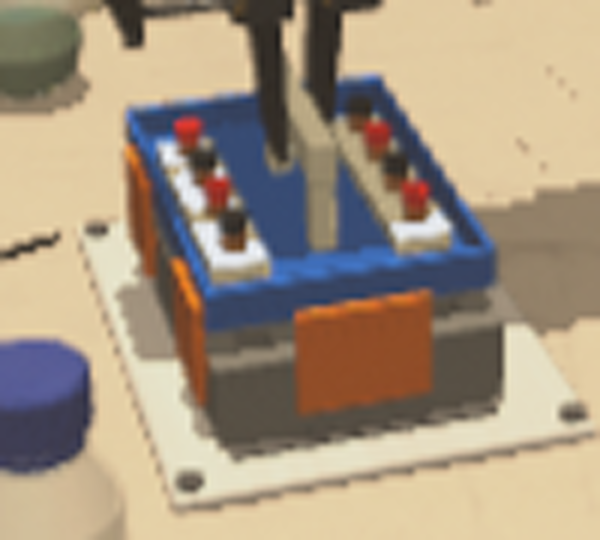

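The tray touches the +x stops: 6 N in −x, with near-zero yaw moment. In the picture it lies level against the left stops, with a gap to the +y stop. I'll back off to a light preload and move along +y.

Request:
step_arm:
  plan:
    - {"x": 0, "y": -0.03, "z": 0, "rx": 0, "ry": 0, "rz": 0}
    - {"x": 0.04, "y": 0, "z": 0, "rx": 0, "ry": 0, "rz": 0}
    - {"x": 0.04, "y": 0, "z": 0, "rx": 0, "ry": 0, "rz": 0}
    - {"x": 0.04, "y": 0, "z": 0, "rx": 0, "ry": 0, "rz": 0}
    - {"x": 0.04, "y": 0, "z": 0, "rx": 0, "ry": 0, "rz": 0}
    - {"x": 0.02, "y": 0, "z": 0, "rx": 0, "ry": 0, "rz": 0}
    - {"x": 0.02, "y": 0, "z": 0, "rx": 0, "ry": 0, "rz": 0}
    - {"x": 0, "y": 0, "z": 0, "rx": 0, "ry": 0, "rz": 0}
    - {"x": 0, "y": 0, "z": 0, "rx": 0, "ry": 0, "rz": 0}
    - {"x": 0, "y": 0, "z": 0, "rx": 0, "ry": 0, "rz": 0}

```text
t: 17.07
eef_pos: [549.4, 191.3, 94.4]
tcp_rot: [-3.14, 0.0, 1.822]
ft_force: [-3.9, -2.8, -3.3]
opening: 0.145
grip_force: 30.0
```

Request:
step_arm:
  plan:
    - {"x": 0.02, "y": 0, "z": 0, "rx": 0, "ry": 0, "rz": 0}
    - {"x": 0.02, "y": 0, "z": 0, "rx": 0, "ry": 0, "rz": 0}
    - {"x": 0.02, "y": 0, "z": 0, "rx": 0, "ry": 0, "rz": 0}
    - {"x": 0, "y": 0, "z": 0, "rx": 0, "ry": 0, "rz": 0}
    - {"x": 0, "y": 0, "z": 0, "rx": 0, "ry": 0, "rz": 0}
    - {"x": 0, "y": 0, "z": 0, "rx": 0, "ry": 0, "rz": 0}
    - {"x": 0, "y": 0, "z": 0, "rx": 0, "ry": 0, "rz": 0}
    - {"x": 0, "y": 0, "z": 0, "rx": 0, "ry": 0, "rz": 0}
    - {"x": 0, "y": 0, "z": 0, "rx": 0, "ry": 0, "rz": 0}
    - {"x": 0, "y": 0, "z": 0, "rx": 0, "ry": 0, "rz": 0}

```text
t: 17.9
eef_pos: [549.1, 192.7, 94.4]
tcp_rot: [-3.14, 0.0, 1.822]
ft_force: [-3.8, -3.5, -3.5]
opening: 0.149
grip_force: 30.0
```

Request:
step_arm:
  plan:
    - {"x": 0.02, "y": 0, "z": 0, "rx": 0, "ry": 0, "rz": 0}
    - {"x": 0.02, "y": 0, "z": 0, "rx": 0, "ry": 0, "rz": 0}
    - {"x": 0.02, "y": 0, "z": 0, "rx": 0, "ry": 0, "rz": 0}
    - {"x": 0, "y": 0, "z": 0, "rx": 0, "ry": 0, "rz": 0}
    - {"x": 0, "y": 0, "z": 0, "rx": 0, "ry": 0, "rz": 0}
    - {"x": 0, "y": 0, "z": 0, "rx": 0, "ry": 0, "rz": 0}
    - {"x": 0, "y": 0, "z": 0, "rx": 0, "ry": 0, "rz": 0}
    - {"x": 0, "y": 0, "z": 0, "rx": 0, "ry": 0, "rz": 0}
    - {"x": 0, "y": 0, "z": 0, "rx": 0, "ry": 0, "rz": 0}
    - {"x": 0, "y": 0, "z": 0, "rx": 0, "ry": 0, "rz": 0}

```text
t: 18.73
eef_pos: [548.7, 194.2, 94.4]
tcp_rot: [-3.14, 0.0, 1.822]
ft_force: [-3.0, -3.1, -3.6]
opening: 0.143
grip_force: 30.0
```

Request:
step_arm:
  plan:
    - {"x": 0.02, "y": 0, "z": 0, "rx": 0, "ry": 0, "rz": 0}
    - {"x": 0.02, "y": 0, "z": 0, "rx": 0, "ry": 0, "rz": 0}
    - {"x": 0, "y": 0, "z": 0, "rx": 0, "ry": 0, "rz": 0}
    - {"x": 0, "y": 0, "z": 0, "rx": 0, "ry": 0, "rz": 0}
    - {"x": 0, "y": 0, "z": 0, "rx": 0, "ry": 0, "rz": 0}
    - {"x": 0, "y": 0, "z": 0, "rx": 0, "ry": 0, "rz": 0}
    - {"x": 0, "y": 0, "z": 0, "rx": 0, "ry": 0, "rz": 0}
    - {"x": 0, "y": 0, "z": 0, "rx": 0, "ry": 0, "rz": 0}
    - {"x": 0, "y": 0, "z": 0, "rx": 0, "ry": 0, "rz": 0}
    - {"x": 0, "y": 0, "z": 0, "rx": 0, "ry": 0, "rz": 0}

```text
t: 19.57
eef_pos: [548.5, 195.2, 94.4]
tcp_rot: [-3.141, 0.0, 1.822]
ft_force: [-3.7, -3.9, -3.8]
opening: 0.15
grip_force: 30.0
```

Request:
step_arm:
  plan:
    - {"x": 0.02, "y": 0, "z": 0, "rx": 0, "ry": 0, "rz": 0}
    - {"x": 0.02, "y": 0, "z": 0, "rx": 0, "ry": 0, "rz": 0}
    - {"x": 0, "y": 0, "z": 0, "rx": 0, "ry": 0, "rz": 0}
    - {"x": 0, "y": 0, "z": 0, "rx": 0, "ry": 0, "rz": 0}
    - {"x": 0, "y": 0, "z": 0, "rx": 0, "ry": 0, "rz": 0}
    - {"x": 0, "y": 0, "z": 0, "rx": 0, "ry": 0, "rz": 0}
    - {"x": 0, "y": 0, "z": 0, "rx": 0, "ry": 0, "rz": 0}
    - {"x": 0, "y": 0, "z": 0, "rx": 0, "ry": 0, "rz": 0}
    - {"x": 0, "y": 0, "z": 0, "rx": 0, "ry": 0, "rz": 0}
    - {"x": 0, "y": 0, "z": 0, "rx": 0, "ry": 0, "rz": 0}

```text
t: 20.4
eef_pos: [548.2, 196.1, 94.4]
tcp_rot: [-3.14, 0.0, 1.822]
ft_force: [-4.0, -2.5, -4.8]
opening: 0.148
grip_force: 30.0
```

Request:
step_arm:
  plan:
    - {"x": 0.02, "y": 0, "z": 0, "rx": 0, "ry": 0, "rz": 0}
    - {"x": 0.02, "y": 0, "z": 0, "rx": 0, "ry": 0, "rz": 0}
    - {"x": 0, "y": 0, "z": 0, "rx": 0, "ry": 0, "rz": 0}
    - {"x": 0, "y": 0, "z": 0, "rx": 0, "ry": 0, "rz": 0}
    - {"x": 0, "y": 0, "z": 0, "rx": 0, "ry": 0, "rz": 0}
    - {"x": 0, "y": 0, "z": 0, "rx": 0, "ry": 0, "rz": 0}
    - {"x": 0, "y": 0, "z": 0, "rx": 0, "ry": 0, "rz": 0}
    - {"x": 0, "y": 0, "z": 0, "rx": 0, "ry": 0, "rz": 0}
    - {"x": 0, "y": 0, "z": 0, "rx": 0, "ry": 0, "rz": 0}
    - {"x": 0, "y": 0, "z": 0, "rx": 0, "ry": 0, "rz": 0}

```text
t: 21.23
eef_pos: [548.0, 197.0, 94.4]
tcp_rot: [-3.14, 0.0, 1.822]
ft_force: [-3.7, -5.0, -4.7]
opening: 0.143
grip_force: 30.0
```

Request:
step_arm:
  plan:
    - {"x": 0.02, "y": 0, "z": 0, "rx": 0, "ry": 0, "rz": 0}
    - {"x": 0.02, "y": 0, "z": 0, "rx": 0, "ry": 0, "rz": 0}
    - {"x": 0, "y": 0, "z": 0, "rx": 0, "ry": 0, "rz": 0}
    - {"x": 0, "y": 0, "z": 0, "rx": 0, "ry": 0, "rz": 0}
    - {"x": 0, "y": 0, "z": 0, "rx": 0, "ry": 0, "rz": 0}
    - {"x": 0, "y": 0, "z": 0, "rx": 0, "ry": 0, "rz": 0}
    - {"x": 0, "y": 0, "z": 0, "rx": 0, "ry": 0, "rz": 0}
    - {"x": 0, "y": 0, "z": 0, "rx": 0, "ry": 0, "rz": 0}
    - {"x": 0, "y": 0, "z": 0, "rx": 0, "ry": 0, "rz": 0}
    - {"x": 0, "y": 0, "z": 0, "rx": 0, "ry": 0, "rz": 0}

```text
t: 22.07
eef_pos: [548.0, 197.1, 94.5]
tcp_rot: [-3.14, 0.001, 1.822]
ft_force: [-2.2, -11.2, -3.5]
opening: 0.143
grip_force: 30.0
```

```bash
python3 - <<'E'
from cell import *
st=state();print(st["t"],st["eef_pos"],st["tcp_rot"],st["ft_force"],st["moment"])
E
```

```text
22.0667 [547.96940011 197.11817724  94.4732185 ] [-3.14043566e+00  1.31387087e-03  1.82201710e+00] [ -2.18543239 -11.16862748  -3.46794867] [-2.12032471  0.62805398 -0.01626627]
```

Both stops are in contact (about −5 N and −10 N in dock x and y). I'll ease the preload and lower slowly.

Request:
step_arm:
  plan:
    - {"x": -0.03, "y": -0.01, "z": 0, "rx": 0, "ry": 0, "rz": 0}
    - {"x": 0, "y": 0, "z": 0.04, "rx": 0, "ry": 0, "rz": 0}
    - {"x": 0, "y": 0, "z": 0.04, "rx": 0, "ry": 0, "rz": 0}
    - {"x": 0, "y": 0, "z": 0.04, "rx": 0, "ry": 0, "rz": 0}
    - {"x": 0, "y": 0, "z": 0.04, "rx": 0, "ry": 0, "rz": 0}
    - {"x": 0, "y": 0, "z": 0.02, "rx": 0, "ry": 0, "rz": 0}
    - {"x": 0, "y": 0, "z": 0.02, "rx": 0, "ry": 0, "rz": 0}
    - {"x": 0, "y": 0, "z": 0, "rx": 0, "ry": 0, "rz": 0}
    - {"x": 0, "y": 0, "z": 0, "rx": 0, "ry": 0, "rz": 0}
    - {"x": 0, "y": 0, "z": 0, "rx": 0, "ry": 0, "rz": 0}

```text
t: 22.9
eef_pos: [548.0, 196.9, 90.3]
tcp_rot: [-3.141, 0.001, 1.822]
ft_force: [-6.2, -8.5, 4.5]
opening: 0.145
grip_force: 30.0
```

Request:
step_arm:
  plan:
    - {"x": 0, "y": -0.02, "z": 0, "rx": 0, "ry": 0, "rz": 0}
    - {"x": -0.02, "y": -0.02, "z": 0, "rx": 0, "ry": 0, "rz": 0}
    - {"x": -0.02, "y": 0, "z": 0, "rx": 0, "ry": 0, "rz": 0}
    - {"x": 0, "y": 0, "z": 0, "rx": 0, "ry": 0, "rz": 0}
    - {"x": 0, "y": 0, "z": 0, "rx": 0, "ry": 0, "rz": 0}
    - {"x": 0, "y": 0, "z": 0, "rx": 0, "ry": 0, "rz": 0}
    - {"x": 0, "y": 0, "z": 0, "rx": 0, "ry": 0, "rz": 0}
    - {"x": 0, "y": 0, "z": 0, "rx": 0, "ry": 0, "rz": 0}
    - {"x": 0, "y": 0, "z": 0, "rx": 0, "ry": 0, "rz": 0}
    - {"x": 0, "y": 0, "z": 0, "rx": 0, "ry": 0, "rz": 0}

```text
t: 23.73
eef_pos: [547.3, 196.2, 89.6]
tcp_rot: [3.142, -0.0, 1.822]
ft_force: [0.9, -0.6, -3.9]
opening: 0.144
grip_force: 30.0
```

```bash
python3 - <<'E'
from cell import *
st=state();print(st["t"],st["eef_pos"],st["tcp_rot"],st["ft_force"],st["moment"])
E
```

```text
23.7333 [547.33111281 196.22299828  89.61876095] [ 3.14150518e+00 -6.95721427e-05  1.82180541e+00] [ 0.90176996 -0.56019045 -3.91450338] [-0.14593303  0.01454252  0.0063743 ]
```

The force is gone and the tray is 2.5 mm below riding height, so the lugs are in the sockets. Lowering further.

Request:
step_arm:
  plan:
    - {"x": 0, "y": 0, "z": 0.03, "rx": 0, "ry": 0, "rz": 0}
    - {"x": 0, "y": 0, "z": 0.03, "rx": 0, "ry": 0, "rz": 0}
    - {"x": 0, "y": 0, "z": 0.03, "rx": 0, "ry": 0, "rz": 0}
    - {"x": 0, "y": 0, "z": 0.03, "rx": 0, "ry": 0, "rz": 0}
    - {"x": 0, "y": 0, "z": 0.03, "rx": 0, "ry": 0, "rz": 0}
    - {"x": 0, "y": 0, "z": 0.03, "rx": 0, "ry": 0, "rz": 0}
    - {"x": 0, "y": 0, "z": 0.03, "rx": 0, "ry": 0, "rz": 0}
    - {"x": 0, "y": 0, "z": 0, "rx": 0, "ry": 0, "rz": 0}
    - {"x": 0, "y": 0, "z": 0, "rx": 0, "ry": 0, "rz": 0}
    - {"x": 0, "y": 0, "z": 0, "rx": 0, "ry": 0, "rz": 0}

```text
t: 24.57
eef_pos: [547.3, 196.2, 84.4]
tcp_rot: [3.141, -0.0, 1.822]
ft_force: [0.2, 0.7, -4.4]
opening: 0.144
grip_force: 30.0
```

Request:
step_arm:
  plan:
    - {"x": 0, "y": 0, "z": 0.02, "rx": 0, "ry": 0, "rz": 0}
    - {"x": 0, "y": 0, "z": 0.02, "rx": 0, "ry": 0, "rz": 0}
    - {"x": 0, "y": 0, "z": 0.02, "rx": 0, "ry": 0, "rz": 0}
    - {"x": 0, "y": 0, "z": 0.02, "rx": 0, "ry": 0, "rz": 0}
    - {"x": 0, "y": 0, "z": 0.02, "rx": 0, "ry": 0, "rz": 0}
    - {"x": 0, "y": 0, "z": 0.02, "rx": 0, "ry": 0, "rz": 0}
    - {"x": 0, "y": 0, "z": 0, "rx": 0, "ry": 0, "rz": 0}
    - {"x": 0, "y": 0, "z": 0, "rx": 0, "ry": 0, "rz": 0}
    - {"x": 0, "y": 0, "z": 0, "rx": 0, "ry": 0, "rz": 0}
    - {"x": 0, "y": 0, "z": 0, "rx": 0, "ry": 0, "rz": 0}

```text
t: 25.4
eef_pos: [547.3, 196.2, 82.1]
tcp_rot: [3.141, -0.0, 1.822]
ft_force: [-4.3, -0.8, 5.3]
opening: 0.147
grip_force: 30.0
```

```bash
python3 - <<'E'
from cell import *
from h import *
s=read_camera("side")
st=state();print(st["t"],st["eef_pos"],st["tcp_rot"],st["ft_force"],st["moment"],st["grip_force"])
cv2.imwrite("pics/s5.png",cv2.resize(s["image"][210:300,220:320,::-1],None,fx=6,fy=6,interpolation=cv2.INTER_CUBIC))
E
```

```text
25.45 [547.35683559 196.21394678  82.14730204] [ 3.14100023e+00 -2.51554457e-05  1.82186656e+00] [-3.06785602 -2.29922301  6.5510159 ] [-0.23288655  0.56161807  0.01105736] 29.99888241291046
```

View pics/s5.png

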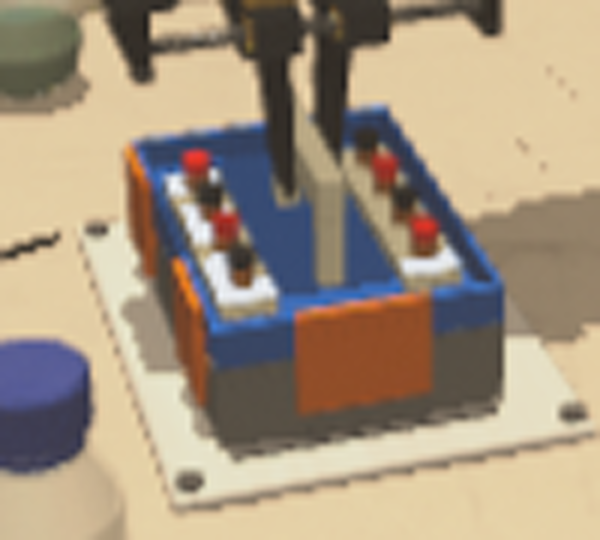

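The tray is home: TCP z is 82.1 as predicted, the underside is flush on the grey top with no gap, and the tray is still gripped and level. Releasing and rising.

Request:
step_arm:
  plan:
    - {"x": 0, "y": 0, "z": 0, "rx": 0, "ry": 0, "rz": 0}
    - {"x": 0, "y": 0, "z": 0, "rx": 0, "ry": 0, "rz": 0}
    - {"x": 0, "y": 0, "z": 0, "rx": 0, "ry": 0, "rz": 0}
    - {"x": 0, "y": 0, "z": 0, "rx": 0, "ry": 0, "rz": 0}
    - {"x": 0, "y": 0, "z": 0, "rx": 0, "ry": 0, "rz": 0}
    - {"x": 0, "y": 0, "z": 0, "rx": 0, "ry": 0, "rz": 0}
    - {"x": 0, "y": 0, "z": 0, "rx": 0, "ry": 0, "rz": 0}
    - {"x": 0, "y": 0, "z": 0, "rx": 0, "ry": 0, "rz": 0}
    - {"x": 0, "y": 0, "z": 0, "rx": 0, "ry": 0, "rz": 0}
    - {"x": 0, "y": 0, "z": 0, "rx": 0, "ry": 0, "rz": 0}
  jaw: 0.3

```text
t: 26.28
eef_pos: [547.3, 196.2, 81.4]
tcp_rot: [3.142, -0.0, 1.822]
ft_force: [0.1, 0.4, -0.3]
opening: 0.35
grip_force: 0.0
```

Request:
step_arm:
  plan:
    - {"x": 0, "y": 0, "z": -0.2, "rx": 0, "ry": 0, "rz": 0}
    - {"x": 0, "y": 0, "z": -0.4, "rx": 0, "ry": 0, "rz": 0}
    - {"x": 0, "y": 0, "z": -0.5, "rx": 0, "ry": 0, "rz": 0}
    - {"x": 0, "y": 0, "z": -0.7, "rx": 0, "ry": 0, "rz": 0}
    - {"x": 0, "y": 0, "z": -0.7, "rx": 0, "ry": 0, "rz": 0}
    - {"x": 0, "y": 0, "z": -0.7, "rx": 0, "ry": 0, "rz": 0}
    - {"x": 0, "y": 0, "z": -0.5, "rx": 0, "ry": 0, "rz": 0}
    - {"x": 0, "y": 0, "z": -0.2, "rx": 0, "ry": 0, "rz": 0}
    - {"x": 0, "y": 0, "z": 0, "rx": 0, "ry": 0, "rz": 0}
    - {"x": 0, "y": 0, "z": 0, "rx": 0, "ry": 0, "rz": 0}

```text
t: 27.12
eef_pos: [547.2, 196.2, 178.9]
tcp_rot: [3.141, -0.0, 1.822]
ft_force: [0.1, -0.1, -1.0]
opening: 0.348
grip_force: 0.0
```

```bash
python3 - <<'E'
from cell import *
from h import *
s=read_camera("side")
st=state();print(st["t"],st["eef_pos"],st["ft_force"],st["grip_force"],st["opening"])
cv2.imwrite("pics/s6.png",cv2.resize(s["image"][210:300,220:320,::-1],None,fx=6,fy=6,interpolation=cv2.INTER_CUBIC))
E
```

```text
27.1667 [546.98007641 196.10849027 178.42196019] [ 0.05554634 -0.30187093 -0.1272809 ] 0.0 0.35264483007211955
```

View pics/s6.png

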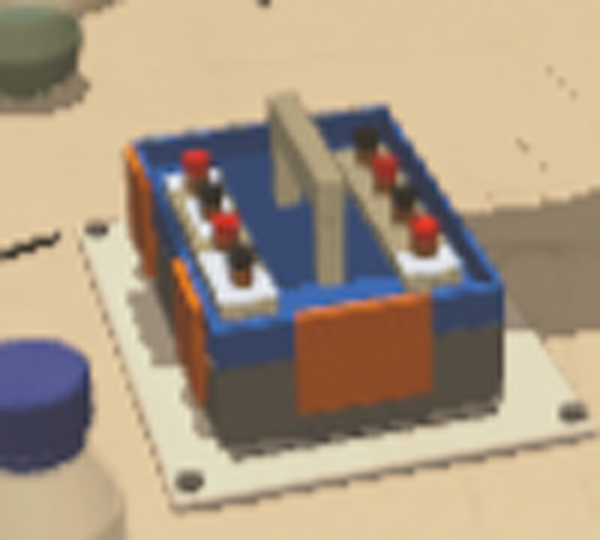

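The tray sits flush on the grey tray between the stops, and the gripper is clear of it. Handing in.

```bash
python3 -c "
from cell import *
print(job_done())"
```

```text
the job is handed in; nothing more can be done
None
```

The blue tray is stacked fully home on the grey tray, released with the gripper clear at 27 s, and the job is handed in; the hand-in gave no verdict.

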